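Run the screw gauge down on a bearing until its ratchet slips, then lock it

TASK

Check the bearing in the green screw gauge: push the three-spoked wheel on top round clockwise (seen from above), by its spokes, until the foot is down on the bearing and the wheel's ratchet has slipped for at least a quarter turn. Only then push the yellow-ended lock lever round to its stop to keep the setting. Leave the bearing clamped where it lies, do not drive the screw past its ratchet, and do not disturb the blue oil filter or the steel cup.

Things in the scene. Friction and masses are not known exactly. Their poses are not given: they have to be found in the camera images.
- gauge: Green bench screw gauge, fixed. Origin at bench height on the spindle axis; x runs from the spindle back to its column, z up. Base 215x120x14 mm (x -55 to 160); steel anvil under the spindle, top z = 18 mm; square column 50 mm (centre x = 105 mm); arm 40 mm wide, z 72 to 100 mm, to a round boss (radius 25 mm, top z = 104 mm) that guides the spindle. Sleeve, 26 mm across, above it.
- spindle: The steel spindle with its flat round foot (48 mm across), with thimble and wheel on its upper end. It moves straight down on the gauge axis, 8 mm for each clockwise turn of the thimble, and stays where it is left.
- foot_face (a point): Centre of the underside of the foot. At the start it is about 10 to 18 mm above the bearing.
- thimble (a joint): Angle of the aluminium graduated thimble (36 mm across, 34 mm high, just under the wheel), rad, about 0 to 6.3 at the start, growing clockwise seen from above. The foot meets the bearing at about 14.1; then the thimble stops.
- ratchet_wheel (a joint): Angle of the wheel relative to the thimble, rad, 0 at the start: it stays near 0 while wheel and thimble turn together and grows, clockwise, as the ratchet slips. Slipping takes 0.10 N m, running free about 0.04 N m. Turn the wheel, never the thimble.
- wheel_centre (a point): Centre of the wheel, on the spindle axis, in the plane of its spokes: 172 mm above the bench with the spindle fully up, about 154 mm with the foot on the bearing (it sinks with the spindle). Hub 34 mm across, from 12 mm below to 14 mm above this point; the thimble is below.
- red_knob (a point): Centre of the red ball knob on the end of one of the three level spokes, 62 mm from the axis. Knobs are 18 mm across, spokes 10 mm thick, 120 degrees apart; the other two knobs are black. A closed gripper's fingertips fit between the spokes and can push one round and round in a circle of about 45 mm radius.
- lock_lever (a joint): Angle of the lock lever, rad: 0 to 0.2 at the start (lever pointing along the gauge's +y), growing clockwise seen from above to its stop at 0.9 (pointing obliquely back). It stays where it is left; moving it takes 0.06 N m.
- lever_pivot (a point): On the lever's upright pivot axis above the column, at gauge x = 105 mm, y = 0, at the height of the lever bar, 119 mm above the bench. The pivot boss is 28 mm across, top 126 mm above the bench.
- lever_ball (a point): Centre of the yellow ball (18 mm across) on the end of the lever, 70 mm from the pivot axis; the bar is 10 mm thick and level.
- test_bearing: Steel ball bearing, 62 mm across, 16 mm thick, lying loose on the anvil under the foot, within 7 mm of the axis. Origin at the centre of its underside.
- filter_blue: Blue oil filter, 66 mm across, 79 mm high, standing loose behind to the left of the gauge. Origin under its centre.
- cup: Steel cup with a handle, 56 x 76 x 52 mm, standing loose to the left, behind the vice. Origin under its centre.

How it is judged:
By the outcome, as a careful person would: the job done as asked, in the order asked, and still so for the second after the job is handed in, with the robot touching nothing.
It also fails if it takes over 70 s, if anything falls off the work surface, if the arm or the gripper's body presses on something with over 40 N, if the wrist force passes 120 N, or if a joint passes its speed limit or range.

ROBOT

A 6-joint arm with a two-finger parallel gripper is mounted at the origin on a cart in front of the work surface, level with it; the furniture and walls round the work are solid. World frame = base frame: x ahead of the robot, y to its left, z up, the work surface at z = 0. Lengths are in mm, angles in rad, forces in N, time in s.
With the tool pointing down it reaches from about 275 to 750 mm from the base axis. Payload 10.2 kg.
Tool frame: the origin (TCP) lies midway between the tips of the shut fingers; the grasp point (between the pads) lies 19 mm behind it; z points along the fingers, y is the direction in which the jaws open and shut (so a half turn about z gives the same grasp; the last joint's range is limited). The gripper opens to 85 mm and grips with 20 to 120 N. Pads are 22 mm wide; open, the fingers measure 114 mm over their backs; the gripper's body (76 mm by 85 mm) begins 54 mm behind the grasp point. The pads swing forward as they close: fully open they stand 13 mm farther back than shut.
Start: joints at [0.89, 0.313, 1.498, -0, 1.331, -0.223], TCP at [232.05, 470.939, 231.294] pointing down, gripper open.
Joint ranges: [-2.94, 2.94], [-0.97, 2.17], [0.19, 2.56], [-1.23, 4.37], [0.02, 3.11], [-2.88, 2.88]. Speed limits (rad/s): [2.39, 2.39, 3.01, 3.14, 3.14, 3.14].

INTERFACE

Orientations are given as a unit quaternion [w, x, y, z].
In Python, from rig import sense, optics, ctrl gives the robot as it stands.
- The arm moves only by the tool play_rows, never from a script. Its argument "plan" is a list of rows, each a list of 7 numbers: the shift along the world's x, y, z in mm, then the turn, a rotation vector about the world's x, y, z in rad, then the opening, from -1 (shut) to 1 (fully open), so that 0 is half open. A call has 1 to 5 rows; each row shifts and turns the pose as measured when the row begins; what a row does not reach is not made up. A row lasts 1/12 s, in which the tool goes at most 41.7 mm and 7.16 degrees, less where a joint would pass 70% of its speed; a pose out of reach is approached as far as the arm can. A call is refused whole if a number of a shift passes 41.7 or a number of a turn 0.125, either way. A call with a gripper value outside its range is refused whole. The fingers move at their own pace and stop on an object; "grip_force" is the grip in N (left out, the last holds). Time passes only in rows, so rows that do not move let the fingers close. It gives the time, the measured TCP pose, the force and the opening at its end, in the units of the state.
- sense(): the state, without advancing time (a new reading comes with each control period).
- optics.capture(name): name is "side" or "top"; returns a dict with "img" (420x560x3 uint8, blue, green, red), "fx", "fy", "cx", "cy" (pixels), "world_to_cam" (4x4, takes a point from world to camera coordinates). Camera axes: x right, y up, looking along -z (the intrinsics and any distortion apply to the point x, -y, -z); pixel columns grow to the right and rows downward; lengths in mm; the calibration is good to about 2 mm. A picture is of the moment at which its call begins. There is no depth.
- ctrl.finish_job(): hands the job in, once; it reports no verdict.
The state is a dict: "time_s": time; "joints": joint angles; "dq": joint speeds; "tau": joint torques, N m; "eef_pos": TCP position; "ee_rot": TCP orientation; "force": force on the tool from outside, world axes, zero at the start; "wrist_torque": the same for the moment, N m; "grip_width": opening from 0.0 (shut) to 1.0 (fully open).
Only numpy, scipy, OpenCV 4.12 (cv2) and the standard library are available. Lean on these libraries where they do the work, as an engineer would, in place of code of your own. Each camera call takes 0.05 s, during which the arm holds its last target. There are 200 camera calls.

## Working session

There is one attempt and no reset: what is moved stays moved. The work goes in short steps, Python scripts to look and compute and a tool call to move; the robot and the scene stay as the last step left them, time stands still between calls to the robot, and variables do not carry over. Pictures are saved under pics/ and viewed, about 8 in all and at most 12, crops included, and the job is handed in when it is done.

Besides the shell and the picture viewer there is one more tool, called after "Call:" by a JSON object that holds its "op" and its "data". play_rows: Moves the arm, as the interface text tells. Its arguments: {"type":"object","properties":{"plan":{"type":"array"},"grip_force":{"type":"number"}},"required":["plan"]}

```bash
mkdir -p pics; ls; cat > h.py <<'E'
import numpy as np, cv2
from rig import sense, optics, ctrl
def cap(n,save=None):
    c=optics.capture(n)
    if save: cv2.imwrite('pics/'+save+'.png',c['img'])
    return c
def ray(c,u,v):
    T=np.array(c['world_to_cam']); R=T[:3,:3]; o=-R.T@T[:3,3]
    d=R.T@np.array([(u-c['cx'])/c['fx'],-(v-c['cy'])/c['fy'],-1.]); return o,d/np.linalg.norm(d)
def onz(c,u,v,z):
    o,d=ray(c,u,v); return o+d*(z-o[2])/d[2]
def proj(c,p):
    T=np.array(c['world_to_cam']); q=T[:3,:3]@np.array(p)+T[:3,3]
    return np.array([c['cx']+c['fx']*q[0]/-q[2], c['cy']+c['fy']*q[1]/q[2]])
E
python3 - <<'E'
from h import *
a=cap('side','s0');b=cap('top','t0')
for c in(a,b): print({k:(v if k!='world_to_cam' else np.round(ray(c,280,210),2)) for k,v in c.items() if k!='img'})
cv2.imwrite('pics/st0.png',cv2.resize(np.hstack([a['img'],b['img']]),(800,300)))
print(sense())
E
```

```text
pics
{'fx': 505.3955009086479, 'fy': 505.3955009086479, 'cx': 278.62529527746483, 'cy': 210.00765545694307, 'world_to_cam': array([[-1.30420e+02, -4.82940e+02,  1.02043e+03],
       [ 5.70000e-01,  4.10000e-01, -7.20000e-01]])}
{'fx': 546.7055385559618, 'fy': 546.7055385559618, 'cx': 275.93239574194007, 'cy': 214.75024147799041, 'world_to_cam': array([[ 4.88340e+02,  5.58400e+01,  1.56624e+03],
       [ 6.00000e-02, -2.00000e-02, -1.00000e+00]])}
{'time_s': 0.1, 'joints': array([ 8.89566980e-01,  3.13382801e-01,  1.49833216e+00, -5.32451618e-06,
        1.33100887e+00, -2.23414986e-01]), 'dq': array([-0.00137004, -0.00036035, -0.00246662,  0.00047922, -0.00221965,
       -0.00091471]), 'tau': array([ 9.09110167e-04, -4.12909698e+01, -2.60141230e+01, -3.20608287e-04,
        3.03443710e-03, -1.69892184e-05]), 'eef_pos': array([231.92002579, 470.74979015, 230.80895912]), 'ee_rot': array([-2.44867157e-04,  2.26912692e-01,  9.73914940e-01, -5.09838689e-04]), 'force': array([-0.6065511 , -1.19435809, -0.02498547]), 'wrist_torque': array([-0.02118396,  0.02629738, -0.00981915]), 'grip_width': 0.9979693906679643}
```

View pics/s0.png

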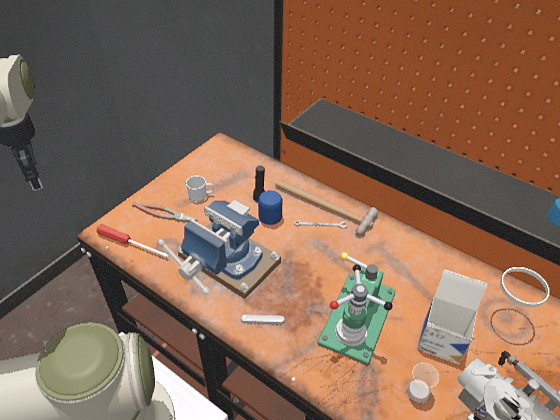

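View pics/t0.png

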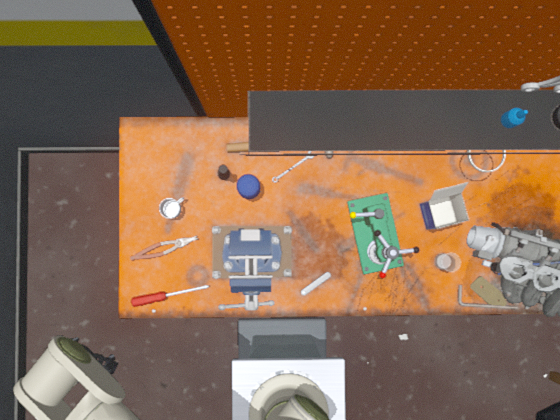

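The side view shows the gauge with its wheel at about (358,292), the red knob at (334,304) and the yellow ball at (344,256). In the top view the wheel is at about (392,253), red at (382,275) and yellow at (353,215).

```bash
cat >> h.py <<'E'
def blob(img,kind,box):
    x0,y0,x1,y1=box; h=cv2.cvtColor(img,cv2.COLOR_BGR2HSV)[y0:y1,x0:x1].astype(int)
    H,S,V=h[...,0],h[...,1],h[...,2]
    m={'red':((H<4)|(H>174))&(S>190)&(V>100),'yel':(H>22)&(H<34)&(S>150)&(V>120),'blk':(V<55),'green':(H>60)&(H<90)&(S>90)}[kind]
    n,l,s,ce=cv2.connectedComponentsWithStats(m.astype(np.uint8))
    return [(s[i,4],np.round(ce[i]+[x0,y0],1)) for i in np.argsort(-s[1:,4])+1][:4]
def tri(c1,p1,c2,p2):
    o1,d1=ray(c1,*p1);o2,d2=ray(c2,*p2)
    t=np.linalg.lstsq(np.stack([d1,-d2],1),o2-o1,rcond=None)[0]
    a,b=o1+t[0]*d1,o2+t[1]*d2; return (a+b)/2,np.linalg.norm(a-b)
E
python3 - <<'E'
from h import *
a=cap('side');b=cap('top')
sb=(310,240,400,360);tb=(340,190,425,285)
for k in('red','yel','blk','green'):
    print(k,blob(a['img'],k,sb),blob(b['img'],k,tb))
r=lambda k:tri(a,blob(a['img'],k,sb)[0][1],b,blob(b['img'],k,tb)[0][1])
print('red',r('red'),'yel',r('yel'))
h=cv2.cvtColor(b['img'],cv2.COLOR_BGR2HSV);m=cv2.inRange(h,(60,80,30),(90,255,255));m[:,:340]=0;m[:,430:]=0;m[:185]=0;m[290:]=0
rr=cv2.minAreaRect(cv2.findNonZero(m));print(rr,[np.round(onz(b,*p,14)) for p in cv2.boxPoints(rr)])
A=cv2.resize(a['img'][240:360,310:400],None,fx=4.5,fy=4.5,interpolation=2);B=cv2.resize(b['img'][190:285,340:425],None,fx=4.5,fy=4.5,interpolation=2)
B=cv2.copyMakeBorder(B,0,A.shape[0]-B.shape[0],0,0,0);cv2.imwrite('pics/c0.png',np.hstack([A,B]))
E
```

```text
red [(np.int32(15), array([334.9, 306.1]))] [(np.int32(16), array([382.1, 274.6]))]
yel [(np.int32(10), array([343.5, 257.6]))] [(np.int32(30), array([352.3, 214.6]))]
blk [(np.int32(36), array([387.7, 306.1])), (np.int32(25), array([356.2, 267.3])), (np.int32(2), array([351.5, 302.5])), (np.int32(2), array([363.5, 299.5]))] []
green [(np.int32(233), array([356.9, 319.1])), (np.int32(175), array([345.5, 348.2])), (np.int32(98), array([378.8, 287.7])), (np.int32(94), array([376.9, 336.1]))] [(np.int32(996), array([378.3, 216.2])), (np.int32(713), array([364.4, 244.5])), (np.int32(104), array([379.5, 250. ])), (np.int32(85), array([395.3, 262.9]))]
red (array([ 398.70749621, -238.69739019,  162.46694954]), np.float64(3.8794977828259585)) yel (array([ 554.83208574, -171.08505714,  112.16028652]), np.float64(0.5553631974637326))
((374.9706115722656, 233.11764526367188), (74.1902084350586, 40.67445373535156), 77.47119140625) [array([ 597., -172.,   14.]), array([ 621., -286.,   14.]), array([ 415., -328.,   14.]), array([ 391., -214.,   14.])]
```

View pics/c0.png

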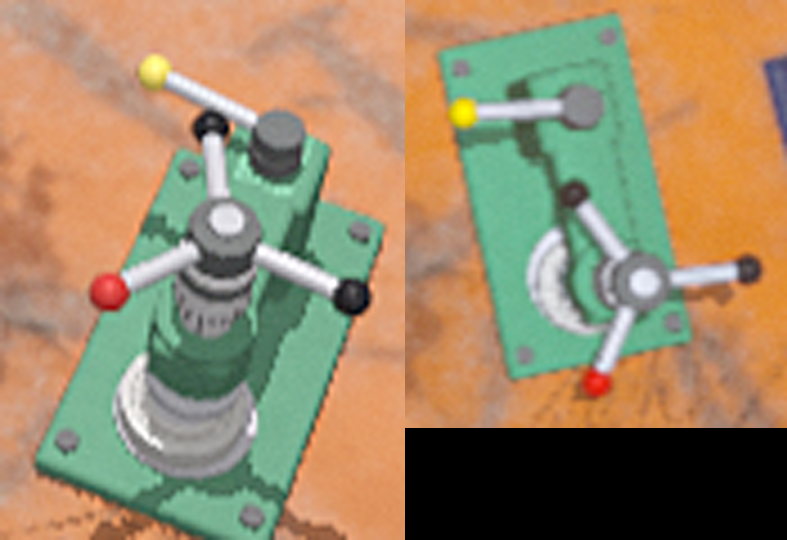

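```bash
python3 - <<'E'
from h import *
a=cap('side');b=cap('top')
P={'red':((334.2,304.9),(382.4,274.9)),'b1':((356.9,268),(377.3,233.3)),'b2':((388,306),(416.2,249.8)),'hubtop':((360.2,289),(393.3,252.7)),'yel':((344.2,255.8),(352.8,214.8)),'piv':((371.8,267.5),(379,213.6))}
for k,(p,q) in P.items(): 
    x,e=tri(a,np.array(p)-.5,b,np.array(q)-.5);print(k,x.round(1),e.round(1), onz(b,*(np.array(q)-.5),165).round(1))
    P[k]=x
c=(P['red']+P['b1']+P['b2'])/3;print('centre',c)
for k in('red','b1','b2'): d=P[k]-c;print(k,np.linalg.norm(d[:2]),np.degrees(np.arctan2(d[1],d[0])))
d=P['piv']-c;print('gauge dir',np.linalg.norm(d[:2]),np.arctan2(d[1],d[0]))
d=P['yel']-P['piv'];print('lev',np.linalg.norm(d[:2]),np.degrees(np.arctan2(d[1],d[0])))
for c,n in((a,'side'),(b,'top')):
    print([proj(c,q).round() for q in ([450,-259,165],[232,471,231])])
E
```

```text
red [ 398.9 -236.5  166.4] 1.9 [ 398.3 -236.1  165. ]
b1 [ 505.6 -225.5  167.9] 2.6 [ 504.9 -224.9  165. ]
b2 [ 461.8 -324.3  166.6] 0.9 [ 461.5 -324.4  165. ]
hubtop [ 455.3 -262.3  179.3] 0.9 [ 454.7 -265.2  165. ]
yel [ 555.4 -170.2  119.2] 1.0 [ 553.  -162.6  165. ]
piv [ 558.  -239.1  126.5] 2.2 [ 555.5 -230.3  165. ]
centre [ 455.42432501 -262.10769702  166.95921136]
red 62.04314358989717 155.65057081321356
b1 62.09916923851064 36.14214457986449
b2 62.531799668919916 -84.14798869770979
gauge dir 105.08587699304768 0.22097496648002682
lev 68.95292700574802 92.10187600288843
[array([356., 294.]), array([ 36., 181.])]
[array([390., 254.]), array([ 96., 349.])]
```

Wheel centre is at (455,−262,167), with spokes at 156°, 36° and −84°. The lever sits at about 92° and its stop is at about 51°. I'll enter at 96°, between red and black1, at z≈155.

Call:
{"op": "play_rows", "data": {"plan": [[11,-35,10,0,0,0,-1],[11,-35,10,0,0,0,-1],[11,-35,10,0,0,0,-1],[11,-35,10,0,0,0,-1],[11,-35,0,0,0,0,-1]], "grip_force": 40}}

```text
time_s: 0.72
eef_pos: [285.4, 293.3, 270.1]
ee_rot: [-0.001, 0.222, 0.975, -0.002]
force: [1.2, -0.2, 0.6]
grip_width: 0.299
```

Call:
{"op": "play_rows", "data": {"plan": [[11,-38,0,0,0,0,-1],[11,-38,0,0,0,0,-1],[11,-38,0,0,0,0,-1],[11,-38,0,0,0,0,-1],[11,-38,0,0,0,0,-1]]}}

```text
time_s: 1.13
eef_pos: [340.0, 95.0, 271.3]
ee_rot: [0.001, 0.221, 0.975, -0.001]
force: [0.9, 0.5, -0.3]
grip_width: 0.0
```

Call:
{"op": "play_rows", "data": {"plan": [[11,-38,0,0,0,0,-1],[11,-38,0,0,0,0,-1],[11,-38,0,0,0,0,-1],[11,-38,0,0,0,0,-1],[11,-38,0,0,0,0,-1]]}}

```text
time_s: 1.55
eef_pos: [394.6, -105.6, 272.6]
ee_rot: [0.003, 0.221, 0.975, -0.001]
force: [0.7, 0.5, -0.5]
grip_width: -0.001
```

Call:
{"op": "play_rows", "data": {"plan": [[15,-30,0,0,0,0,-1],[15,-30,0,0,0,0,-1],[14,-30,-10,0,0,0,-1],[12,-22,-20,0,0,0,-1],[0,0,-25,0,0,0,-1]]}}

```text
time_s: 1.97
eef_pos: [453.8, -232.2, 219.5]
ee_rot: [0.008, 0.225, 0.974, -0.004]
force: [0.7, -0.3, -0.4]
grip_width: -0.003
```

Call:
{"op": "play_rows", "data": {"plan": [[0,0,-20,0,0,0,-1],[0,0,-20,0,0,0,-1],[0,0,-15,0,0,0,-1],[0,0,-7,0,0,0,-1]]}}

```text
time_s: 2.3
eef_pos: [460.9, -236.4, 164.2]
ee_rot: [0.02, 0.227, 0.974, -0.006]
force: [5.2, 18.6, 81.8]
grip_width: 0.0
```

That overshot in y and the fingertips pressed on the hub, so I'll raise at once and check.

Call:
{"op": "play_rows", "data": {"plan": [[0,0,20,0,0,0,-1],[0,0,10,0,0,0,-1]]}}

```text
time_s: 2.47
eef_pos: [463.0, -236.6, 197.8]
ee_rot: [0.024, 0.226, 0.974, -0.007]
force: [-0.8, -0.1, -0.2]
grip_width: 0.001
```

```bash
python3 - <<'E'
from h import *
s=sense();print(s['eef_pos'],s['force'],s['ee_rot'])
a=cap('side','s1');b=cap('top')
A=cv2.resize(a['img'][220:370,300:410],None,fx=3.6,fy=3.6,interpolation=2);B=cv2.resize(b['img'][180:300,330:430],None,fx=3.6,fy=3.6,interpolation=2)
B=cv2.copyMakeBorder(B,0,A.shape[0]-B.shape[0],0,0,0);cv2.imwrite('pics/c1.png',np.hstack([A,B]))
E
```

```text
[ 463.03827964 -236.55404552  197.79048693] [-0.78550696 -0.14243359 -0.21281462] [ 0.0240406   0.22642414  0.9737072  -0.00695966]
```

View pics/c1.png

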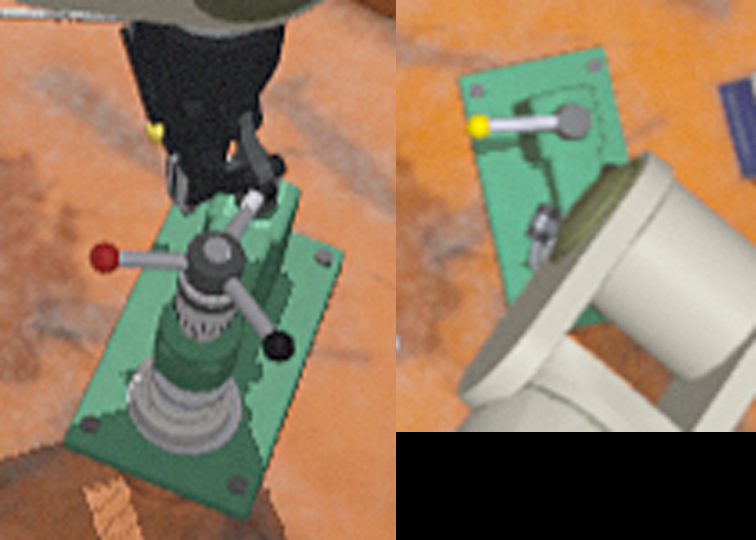

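The wheel has turned about 40° clockwise from that contact. It looks undamaged, and the fingers are clear above it.

```bash
cat >> h.py <<'E'
C=np.array([455.4,-262.1])
def ang(c,u,v,z):
    p=onz(c,u-.5,v-.5,z)[:2]-C; return np.linalg.norm(p).round(1),np.degrees(np.arctan2(p[1],p[0])).round(1)
E
python3 - <<'E'
from h import *
a=cap('side')
for p in((329.2,291.4),(377.5,315.8),(375,265.8)): print(ang(a,*p,166))
for p in((329.2,291.4),(377.5,315.8),(375,265.8)): print(ang(a,*p,162))
s=sense();print(s['eef_pos'],s['dq'].round(3),s['joints'].round(2))
E
```

```text
(np.float64(61.1), np.float64(123.9))
(np.float64(62.3), np.float64(-114.4))
(np.float64(81.5), np.float64(5.8))
(np.float64(60.8), np.float64(121.2))
(np.float64(60.6), np.float64(-112.4))
(np.float64(84.7), np.float64(6.3))
[ 461.74637991 -236.02339104  194.4868334 ] [-0.002  0.027  0.034  0.001 -0.008 -0.001] [-0.7   0.31  1.61  0.01  1.18 -1.82]
```

Call:
{"op": "play_rows", "data": {"plan": [[5,5,10,0.024,0.044,0,-1],[6,6,0,0,0,0,-1],[0,0,0,0,0,0,-1]]}}

```text
time_s: 2.87
eef_pos: [471.4, -223.7, 200.2]
ee_rot: [-0.007, 0.227, 0.974, 0.002]
force: [-0.2, 1.0, 0.1]
grip_width: 0.002
```

Call:
{"op": "play_rows", "data": {"plan": [[1,3,-15,0,0,0,-1],[0,0,-12,0,0,0,-1],[0,0,-8,0,0,0,-1]]}}

```text
time_s: 3.12
eef_pos: [472.1, -219.9, 161.6]
ee_rot: [-0.006, 0.227, 0.974, 0.002]
force: [0.0, -0.4, 0.0]
grip_width: 0.005
```

Call:
{"op": "play_rows", "data": {"plan": [[10,-6,-5,0,0,0,-1],[8,-8,-1,0,0,0,-1],[5.5,-10,0,0,0,0,-1],[2.5,-11,0,0,0,0,-1],[-0.5,-11.5,0,0,0,0,-1]]}}

```text
time_s: 3.53
eef_pos: [495.4, -264.4, 147.8]
ee_rot: [-0.011, 0.225, 0.974, 0.005]
force: [-0.1, 2.1, 0.7]
grip_width: -0.002
```

Call:
{"op": "play_rows", "data": {"plan": [[2,-12,0,0,0,0,-1],[-5,-11,0,0,0,0,-1],[-8,-9,0,0,0,0,-1],[-10.5,-6.5,0,0,0,0,-1],[-12,-3,0,0,0,0,-1]]}}

```text
time_s: 3.95
eef_pos: [458.9, -311.6, 146.3]
ee_rot: [-0.011, 0.226, 0.974, 0.005]
force: [1.3, 0.2, -0.3]
grip_width: -0.002
```

Call:
{"op": "play_rows", "data": {"plan": [[-12.5,4,0,0,0,0,-1],[-11.5,5,0,0,0,0,-1],[-9.5,7.5,0,0,0,0,-1],[-7,10,0,0,0,0,-1],[-4,11.5,0,0,0,0,-1]]}}

```text
time_s: 4.37
eef_pos: [406.2, -277.7, 146.9]
ee_rot: [-0.009, 0.229, 0.973, 0.004]
force: [0.9, -0.4, 0.2]
grip_width: 0.002
```

Call:
{"op": "play_rows", "data": {"plan": [[4,13,0,0,0,0,-1],[2,12.5,0,0,0,0,-1],[5.5,11,0,0,0,0,-1],[8.5,9,0,0,0,0,-1],[11,6.5,0,0,0,0,-1]]}}

```text
time_s: 4.78
eef_pos: [434.6, -222.6, 148.1]
ee_rot: [-0.009, 0.231, 0.973, 0.002]
force: [0.8, -0.5, -0.6]
grip_width: 0.0
```

Call:
{"op": "play_rows", "data": {"plan": [[12,4,-1,0,0,0,-1],[12.5,0,0,0,0,0,-1],[12,-3.5,0,0,0,0,-1],[10.5,-6.5,0,0,0,0,-1],[8,-9.5,0,0,0,0,-1]]}}

```text
time_s: 5.2
eef_pos: [493.8, -233.0, 147.0]
ee_rot: [-0.01, 0.228, 0.974, 0.003]
force: [-0.9, 1.4, -0.3]
grip_width: 0.001
```

Call:
{"op": "play_rows", "data": {"plan": [[4,-12.5,-1,0,0,0,-1],[2,-12.5,-1,0,0,0,-1],[-1.5,-12.5,0,0,0,0,-1],[-5,-11.5,0,0,0,0,-1],[-8,-10,0,0,0,0,-1]]}}

```text
time_s: 5.62
eef_pos: [488.7, -292.0, 143.5]
ee_rot: [-0.01, 0.226, 0.974, 0.004]
force: [1.3, 0.1, 0.0]
grip_width: -0.002
```

Call:
{"op": "play_rows", "data": {"plan": [[-10,-7.5,0,0,0,0,-1],[-12,-4.5,0,0,0,0,-1],[-12.5,-0.5,0,0,0,0,-1],[-12,2.5,0,0,0,0,-1],[-11,6,0,0,0,0,-1]]}}

```text
time_s: 6.03
eef_pos: [425.1, -300.7, 143.5]
ee_rot: [-0.009, 0.227, 0.974, 0.003]
force: [1.0, 0.2, 0.3]
grip_width: -0.001
```

Call:
{"op": "play_rows", "data": {"plan": [[-7,11.5,0,0,0,0,-1],[-5,11.5,0,0,0,0,-1],[-2,12.5,0,0,0,0,-1],[1.5,12.5,0,0,0,0,-1],[5,11.5,0,0,0,0,-1]]}}

```text
time_s: 6.45
eef_pos: [410.9, -242.8, 145.1]
ee_rot: [-0.007, 0.231, 0.973, 0.0]
force: [0.2, -2.5, 0.3]
grip_width: -0.005
```

Call:
{"op": "play_rows", "data": {"plan": [[7,10.5,0,0,0,0,-1],[9,8.5,0,0,0,0,-1],[11.5,5.5,0,0,0,0,-1],[12.5,1.5,0,0,0,0,-1],[12,-2.5,0,0,0,0,-1]]}}

```text
time_s: 6.87
eef_pos: [462.9, -215.0, 145.9]
ee_rot: [-0.009, 0.231, 0.973, -0.001]
force: [-2.8, -0.2, 0.1]
grip_width: 0.001
```

Call:
{"op": "play_rows", "data": {"plan": [[11.5,-6,-1,0,0,0,-1],[10,-7.5,-1,0,0,0,-1],[7.5,-10,0,0,0,0,-1],[4.5,-11.5,0,0,0,0,-1],[1,-12.5,0,0,0,0,-1]]}}

```text
time_s: 7.28
eef_pos: [499.5, -257.3, 142.9]
ee_rot: [-0.013, 0.228, 0.974, 0.002]
force: [-1.2, 2.3, 0.7]
grip_width: 0.003
```

Call:
{"op": "play_rows", "data": {"plan": [[-1,-12.5,0,0,0,0,-1],[-4.5,-11.5,0,0,0,0,-1],[-8,-10,0,0,0,0,-1],[-10.5,-7,0,0,0,0,-1],[-12,-4,0,0,0,0,-1]]}}

```text
time_s: 7.7
eef_pos: [461.9, -305.8, 142.2]
ee_rot: [-0.013, 0.228, 0.974, 0.003]
force: [2.6, 1.5, -0.8]
grip_width: 0.0
```

```bash
python3 - <<'E'
from h import *
s=sense();print(s['eef_pos'],s['force'],s['wrist_torque'])
a=cap('side','s2')
cv2.imwrite('pics/c2.png',cv2.resize(a['img'][220:370,290:430],None,fx=4,fy=4,interpolation=2))
print(blob(a['img'],'red',(290,240,420,360)))
E
```

```text
[ 461.87474924 -305.75537401  142.21086516] [ 2.62877366  1.53476797 -0.77603457] [ 0.18252994 -0.39545467 -0.03267288]
[(np.int32(6), array([362.7, 272.7]))]
```

View pics/c2.png

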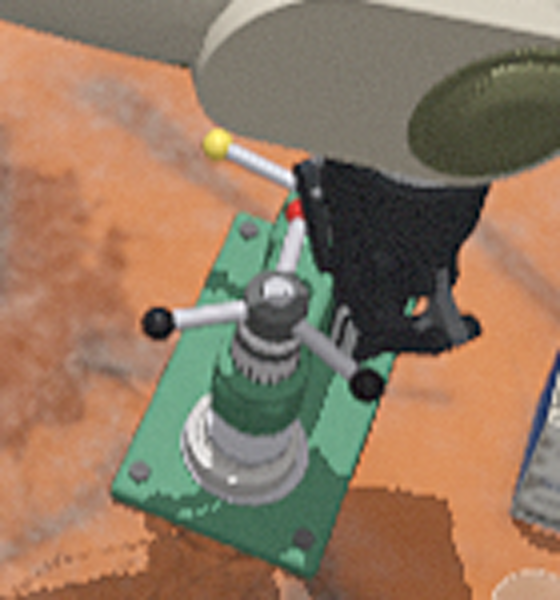

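The foot looks seated on the bearing. Knobs are at about (329.5,300.5), (382,316) and red (364,273). I'll work out the wheel height and angle from these.

```bash
python3 - <<'E'
from h import *
a=cap('side')
for z in (150,154,158,162):
    print(z,[ang(a,*p,z) for p in((329.5,300.5),(382,316),(363.7,272.7))])
    P=[onz(a,u-.5,v-.5,z)[:2] for u,v in((329.5,300.5),(382,316))];print(np.mean(P,0), np.linalg.norm(P[0]-P[1]))
E
```

```text
150 [(np.float64(60.5), np.float64(134.6)), (np.float64(62.0), np.float64(-99.5)), (np.float64(66.3), np.float64(20.1))]
[ 429.06897249 -271.1539853 ] 109.04940771901197
154 [(np.float64(61.4), np.float64(137.1)), (np.float64(63.2), np.float64(-101.7)), (np.float64(63.1), np.float64(20.1))]
[ 426.49787541 -272.12721695] 108.5482764820424
158 [(np.float64(62.5), np.float64(139.5)), (np.float64(64.5), np.float64(-103.9)), (np.float64(59.9), np.float64(20.0))]
[ 423.92677834 -273.10044859] 108.04714524507287
162 [(np.float64(63.6), np.float64(141.7)), (np.float64(65.9), np.float64(-106.0)), (np.float64(56.7), np.float64(20.0))]
[ 421.35568127 -274.07368024] 107.54601400810338
```

Call:
{"op": "play_rows", "data": {"plan": [[-12.5,0,0,0,0,0,-1],[-12.5,2.5,0,0,0,0,-1],[-11,6,0,0,0,0,-1],[-9,8.5,0,0,0,0,-1],[-6,10.5,0,0,0,0,-1]]}}

```text
time_s: 8.22
eef_pos: [409.4, -281.9, 144.5]
ee_rot: [-0.008, 0.23, 0.973, -0.001]
force: [2.0, -2.5, 0.9]
grip_width: 0.0
```

Call:
{"op": "play_rows", "data": {"plan": [[0,-5,0,0,0,0,-1],[0,-2,15,0,0,0,-1],[0,0,25,0,0,0,-1],[0,0,25,0,0,0,-1],[0,0,15,0,0,0,-1]]}}

```text
time_s: 8.63
eef_pos: [407.2, -289.5, 225.7]
ee_rot: [-0.011, 0.23, 0.973, -0.001]
force: [1.1, -0.7, 0.8]
grip_width: 0.002
```

Call:
{"op": "play_rows", "data": {"plan": [[24,21,0,0,0,0,-1],[24,21,0,0,0,0,-1],[24,21,0,0,0,0,-1],[24,21,0,0,0,0,-1],[12,10,0,0,0,0,-1]]}}

```text
time_s: 9.05
eef_pos: [519.3, -199.2, 231.8]
ee_rot: [-0.006, 0.234, 0.972, -0.005]
force: [-0.2, -1.2, 0.5]
grip_width: 0.002
```

Call:
{"op": "play_rows", "data": {"plan": [[0,0,0,0,0,0,-1],[0,0,0,0,0,0,-1]]}}

```text
time_s: 9.22
eef_pos: [521.6, -198.1, 231.5]
ee_rot: [-0.006, 0.232, 0.973, -0.005]
force: [0.1, -0.5, 1.2]
grip_width: 0.002
```

```bash
python3 - <<'E'
from h import *
print(sense()['eef_pos'])
a=cap('side','s3');b=cap('top','t3')
A=a['img'][200:360,290:420];B=b['img'][170:300,320:440]
A=cv2.resize(A,None,fx=3.1,fy=3.1,interpolation=2);B=cv2.resize(B,None,fx=3.1,fy=3.1,interpolation=2)
B=cv2.copyMakeBorder(B,0,A.shape[0]-B.shape[0],0,0,0);cv2.imwrite('pics/c3.png',np.hstack([A,B]))
sb=(310,230,420,360);tb=(340,180,425,285)
for k in('red','yel'): print(k,blob(a['img'],k,sb),blob(b['img'],k,tb))
E
```

```text
[ 521.59360713 -198.13501422  231.51410848]
red [(np.int32(24), array([389. , 295.9]))] []
yel [(np.int32(14), array([343.3, 257.3]))] [(np.int32(18), array([351.4, 214.1]))]
```

View pics/c3.png

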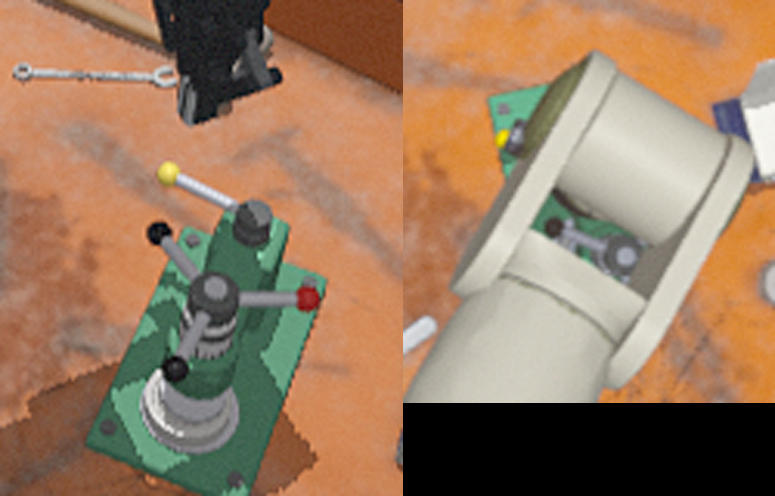

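The lever is untouched and the wheel is at rest. The near black knob sits at about (486,−208), so I'll shift left a little before descending behind the lever.

Call:
{"op": "play_rows", "data": {"plan": [[3,10,0,0,0,0,-1],[1,3,-20,0,0,0,-1],[0,0,-30,0,0,0,-1],[0,0,-20,0,0,0,-1],[0,0,-5,0,0,0,-1]]}}

```text
time_s: 9.73
eef_pos: [523.7, -187.7, 157.0]
ee_rot: [-0.004, 0.236, 0.972, -0.006]
force: [-0.6, -0.5, -0.2]
grip_width: -0.0
```

Call:
{"op": "play_rows", "data": {"plan": [[0,3,-18,0,0,0,-1],[1,2,-16,0,0,0,-1],[0,0,-8,0,0,0,-1],[0,0,-2,0,0,0,-1]]}}

```text
time_s: 10.07
eef_pos: [524.1, -183.8, 113.3]
ee_rot: [-0.003, 0.238, 0.971, -0.006]
force: [-0.3, -0.9, 0.0]
grip_width: 0.001
```

Call:
{"op": "play_rows", "data": {"plan": [[5,0,-3,0,0,0,-1],[9,1,-1,0,0,0,-1],[9,1,0,0,0,0,-1],[8,0,0,0,0,0,-1],[8,0,0,0,0,0,-1]]}}

```text
time_s: 10.48
eef_pos: [565.2, -183.7, 113.3]
ee_rot: [-0.002, 0.239, 0.971, -0.007]
force: [-1.2, -0.4, -0.1]
grip_width: -0.001
```

Call:
{"op": "play_rows", "data": {"plan": [[4,-0.5,0,0,0,0,-1],[4,-1,0,0,0,0,-1],[3,-1,0,0,0,0,-1]]}}

```text
time_s: 10.73
eef_pos: [578.0, -187.0, 115.1]
ee_rot: [-0.001, 0.239, 0.971, -0.008]
force: [-2.2, 0.3, 0.3]
grip_width: 0.003
```

Call:
{"op": "play_rows", "data": {"plan": [[2.5,-1.5,-2,0,0,0,-1],[2.5,-1.5,-1,0,0,0,-1],[2,-1,0,0,0,0,-1]]}}

```text
time_s: 10.98
eef_pos: [581.4, -188.8, 113.0]
ee_rot: [-0.008, 0.239, 0.971, -0.006]
force: [-16.2, 6.1, 8.8]
grip_width: -0.0
```

Call:
{"op": "play_rows", "data": {"plan": [[-8,6,0,0,0,0,-1],[-10,6,0,0,0,0,-1],[-4,3,10,0,0,0,-1],[0,0,30,0,0,0,-1],[0,0,40,0,0,0,-1]]}}

```text
time_s: 11.4
eef_pos: [555.4, -172.0, 189.4]
ee_rot: [-0.015, 0.239, 0.971, -0.004]
force: [0.0, -0.2, -0.2]
grip_width: -0.002
```

Call:
{"op": "play_rows", "data": {"plan": [[-14,30,20,0,0,0,-1],[-14,38,0,0,0,0,-1],[-14,38,0,0,0,0,-1],[-14,38,0,0,0,0,-1],[-14,38,0,0,0,0,-1]]}}

```text
time_s: 11.82
eef_pos: [488.0, 7.5, 223.7]
ee_rot: [-0.002, 0.245, 0.97, -0.006]
force: [1.4, -0.2, -0.4]
grip_width: 0.001
```

Call:
{"op": "play_rows", "data": {"plan": [[-14,30,0,0,0,0,-1],[-10,15,0,0,0,0,-1],[0,0,0,0,0,0,-1],[0,0,0,0,0,0,-1]]}}

```text
time_s: 12.15
eef_pos: [461.6, 60.2, 228.9]
ee_rot: [0.002, 0.241, 0.97, -0.004]
force: [0.5, 0.3, 0.1]
grip_width: -0.002
```

```bash
python3 - <<'E'
from h import *
print(sense()['eef_pos'])
a=cap('side','s4');b=cap('top','t4')
A=a['img'][200:360,290:420];B=b['img'][170:300,320:440]
A=cv2.resize(A,None,fx=3.1,fy=3.1,interpolation=2);B=cv2.resize(B,None,fx=3.1,fy=3.1,interpolation=2)
B=cv2.copyMakeBorder(B,0,A.shape[0]-B.shape[0],0,0,0);cv2.imwrite('pics/c4.png',np.hstack([A,B]))
sb=(310,230,420,360);tb=(340,180,425,285)
R={k:(blob(a['img'],k,sb),blob(b['img'],k,tb)) for k in('red','yel')};print(R)
for k,(p,q) in R.items():
    if p and q:
        x,e=tri(a,p[0][1],b,q[0][1]);print(k,x,e)
        if k=='yel': d=x[:2]-[558,-239.5];print(np.linalg.norm(d),np.arctan2(d[1],d[0]),'lever',0.212+np.pi/2-np.arctan2(d[1],d[0]))
E
```

```text
[461.57540127  60.18303141 228.853902  ]
{'red': ([(np.int32(16), array([389.5, 296.8])), (np.int32(1), array([387., 293.]))], [(np.int32(12), array([409.2, 237.4]))]), 'yel': ([(np.int32(5), array([358.8, 247.8])), (np.int32(2), array([363.5, 246. ]))], [(np.int32(30), array([358.2, 196.3]))])}
red [ 493.22762221 -313.52174691  150.87846676] 3.641921114157616
yel [ 602.51200711 -185.97298657  112.90257039] 3.2559670852407856
69.6165206289301 0.8770935506560326 lever 0.905702776138864
```

View pics/c4.png

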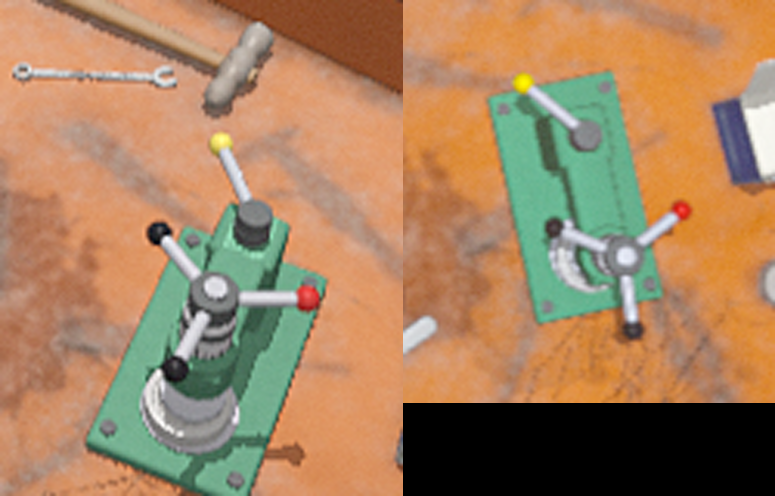

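```bash
python3 -c "
from h import *
print(ctrl.finish_job())"
```

```text
the job is handed in; nothing more can be done
None
```

The bearing is clamped, the ratchet has slipped well past a quarter turn, and the lock lever is at its stop. I handed the job in at about 12 s with the arm clear; no verdict was reported.

- **Wheel:** I pushed it round clockwise by its spokes with shut fingers, about 930° (16.2 rad) in total. The foot meets the bearing when the thimble reaches 14.1 rad, so even if the thimble started at 0 the ratchet slipped at least 2.1 rad. My best estimate from the starting wheel height is about 6 rad.
- **Foot down:** from the side view, late in the turning, the knobs fitted a wheel height of about 154 mm, which is the height with the foot on the bearing. Triangulating the red knob alone at the end gave 151 mm, but the two camera rays missed each other by 3.6 mm, so that reading is less reliable.
- **Lock lever:** I pushed it only after the wheel was finished, until about 17 N of resistance showed it was at the stop. The final measured angle was 0.906 rad, against 0.9 for the stop.
- **What went wrong:** on the first descent the arm overshot sideways and the fingertips pressed down on the wheel with about 82 N. That is under the 120 N wrist limit, and I took it as finger contact, not the gripper body, which has the 40 N limit. It turned the wheel about 32° clockwise, and I saw no damage. I raised and re-entered cleanly.
- **Not checked:** I did not re-measure the blue filter or the cup afterwards. No unexpected force showed while the arm was travelling.

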